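# Put the tester's anvils back in their rack

### The job

Put the two anvils of the hardness tester that lie on the bench back into the wooden rack, one at a time: the flat anvil (round foot) in the large round pocket and the vee anvil (square foot) in the square pocket, each upright and sitting flat on its pocket's floor. Lower each one to its pocket before letting go rather than dropping it from a height, and leave the spot anvil that is already in the rack and the other things on the bench where they are.

Things in the scene. Friction and masses are not known exactly. Their poses are not given: they have to be found in the camera images.
- flat_anvil: round grey steel flat anvil, 38 mm tall overall: a round foot 60 mm in diameter and about 14 mm high with a narrower round boss on top. Starts upright on the bench. Grasp it by the rim of the foot: a gripper cannot close on the boss. Origin: centre of the underside, z up along its axis; 0.32 kg
- vee_anvil: grey steel vee anvil: block 50 x 50 mm, 35 mm tall, with a vee groove along its x axis in the top. Starts upright on the bench. Grasp it across y, by the two plain sides. Origin: centre of the underside, z up; 0.34 kg
- rack: wooden storage rack fixed to the bench, a flat block 92 mm (x) by 272 mm (y) by 18 mm high with three blind pockets 10 mm deep in its top: large round at y = +89 mm, small round at y = 0 (holds the spot anvil), square at y = -89 mm. Origin: centre of the underside, z up
- round_pocket (a point): centre of the floor of the large round pocket, 66 mm in diameter, 10 mm deep; the floor is 8 mm and the rack's top 18 mm above the bench. Axes as the rack's
- square_pocket (a point): centre of the floor of the square pocket, 56 x 56 mm, sides parallel to the rack's x and y, 10 mm deep; floor 8 mm and rack's top 18 mm above the bench. The vee anvil fits in any of the four quarter turns
- spot_anvil: grey steel spot anvil with a conical top, 44 mm in diameter, 45 mm tall, standing in the rack's middle pocket. Origin: centre of its underside. Leave it there
- test_block: steel reference disc lying on the bench, 64 mm in diameter, 10 mm thick. Origin: centre of its underside. Leave it alone
- shaft_part: slim turned steel part standing on the bench beyond the work, 24 mm in diameter, 62 mm tall. Origin: centre of its underside. Leave it alone
Things that resemble listed ones, but are neither listed nor needed, are in the scene too. What is shaped like the vee_anvil but purple or turquoise is not meant. Leave any orange or red look-alike of the flat_anvil alone.

How it is judged:
At the end, for the whole second after the job is handed in: Flat anvil in the round pocket (centre within 6 mm), vee anvil in the square one (within 7 mm), both upright within 0.06 rad, undersides within 2.5 mm of the pocket floors, at rest; the spot anvil upright (0.15 rad) and within 20 mm of its place (horizontal distance between flat_anvil and round_pocket below 0.006 m and z of flat_anvil in the frame of round_pocket below 0.0025 m and angle between each of flat_anvil, vee_anvil's own z axis and vertical below 0.06 rad and horizontal distance between vee_anvil and square_pocket below 0.007 m and z of vee_anvil in the frame of square_pocket below 0.0025 m and linear speed of each of flat_anvil, vee_anvil below 0.01 m/s and distance of spot_anvil from where it was at the start of the episode below 0.02 m and angle between spot_anvil's own z axis and vertical below 0.15 rad); the robot touches nothing.
It fails at once if the flat anvil let go in the air, its underside more than 40 mm above the pocket floor (z of flat_anvil in the frame of round_pocket above 0.04 m and contact force between flat_anvil and the fingers below 0.05 N).
It fails at once if the vee anvil let go in the air, its underside more than 40 mm above the pocket floor (z of vee_anvil in the frame of square_pocket above 0.04 m and contact force between vee_anvil and the fingers below 0.05 N).
It fails at once if the spot anvil lifted or knocked out of its pocket (moved more than 20 mm) (distance of spot_anvil from where it was at the start of the episode above 0.02 m).
It fails at once if the reference disc moved by more than 30 mm (distance of test_block from where it was at the start of the episode above 0.03 m).
It fails at once if the slim turned part moved by more than 30 mm or knocked over (distance of shaft_part from where it was at the start of the episode above 0.03 m or angle between shaft_part's own z axis and vertical above 0.5 rad).
It also fails if it takes over 58 s, if anything falls off the work surface, if the arm or the gripper's body presses on something with over 40 N, if the wrist force passes 120 N, or if a joint passes its speed limit or range.

### The arm

A 6-joint arm with a two-finger parallel gripper is mounted at the origin on a cart in front of the work surface, level with it; the furniture and walls round the work are solid. World frame = base frame: x ahead of the robot, y to its left, z up, the work surface at z = 0. Lengths are in m, angles in rad, forces in N, time in s.
With the tool pointing down it reaches from about 0.4 to 0.825 m from the base axis. Payload 7 kg.
Tool frame: the origin (TCP) lies at the very end of the fingers, on their centre line; the grasp point (between the pads) lies 19 mm behind it; x points along the fingers, y is the direction in which the jaws open and shut, and the axes are right-handed (so a half turn about x gives the same grasp; the last joint's range is limited). The gripper opens to 88 mm and grips with 3 to 60 N. Pads are 19 mm wide; open, the fingers measure 130 mm over their backs; the gripper's body (78 mm by 193 mm) begins 47 mm behind the grasp point.
Start: joints at [1.547, 0.359, 0.012, 0, -1.224, -0.288], TCP at [0.207, 0.642, 0.227] pointing down, gripper open.
Joint ranges: [-3.07, 3.07], [-1.43, 2.12], [-1.02, 1.25], [-3.03, 1.67], [-3.05, -0], [-3.03, 3.03]. Speed limits (rad/s): [2.39, 2.39, 3.01, 3.14, 3.14, 3.14].

### API

Orientations are given as [roll, pitch, yaw] about the fixed x, y, z axes, in that order (R = Rz(yaw) Ry(pitch) Rx(roll)).
In Python, from station import arm gives the robot as it stands.
- The arm moves only by the shell command python3 -m inch 'ROWS' [OPENING] [FORCE]. ROWS is text: rows parted by semicolons, each of 6 numbers parted by spaces: the shift along the world's x, y, z in units of 30 mm (1.0 is 30 mm), then the turn, a rotation vector about the world's x, y, z in units of 5 degrees (1.0 is 5 degrees). In form: dx dy dz wx wy wz; .... A call has 1 to 12 rows; each row shifts and turns the commanded pose from where the row before left it; what a row does not reach is not made up. A row lasts 1/8 s, in which the tool goes at most 62.5 mm and 10.7 degrees, less where a joint would pass 70% of its speed; a pose out of reach is approached as far as the arm can. A call is refused whole if a number of a shift passes 1 or a number of a turn 1, either way. A call with a gripper value outside its range is refused whole. OPENING is the opening, from 0 (shut) to 1 (fully open), set as the call begins (- or left out, the last holds). The fingers move at their own pace and stop on an object; FORCE is the grip in N (left out, the last holds). Time passes only in rows, so rows that do not move let the fingers close. It gives the time, the measured TCP pose, the force and the opening at its end, in the units of the state.
- arm.get_state(): the state, without advancing time (a new reading comes with each control period).
- arm.grab_frame(name): name is "scene" or "top" or "wrist"; returns a dict with "frame" (480x640x3 uint8, red, green, blue), "range_z" (480x640 float32, m along the optical axis (not along the pixel's ray), 0 where there is no reading), "mtx" (3x3 intrinsics, pixels), "pose" (4x4, takes a point from camera to world coordinates). Camera axes: x right, y up, looking along -z (the intrinsics and any distortion apply to the point x, -y, -z); pixel columns grow to the right and rows downward; lengths in m; the calibration is good to about 2 mm. The wrist camera is an equidistant fisheye: a pixel r from the principal point sees the ray r / f radians off the axis. A picture is of the moment at which its call begins.
- arm.job_done(): hands the job in, once; it reports no verdict.
Trained networks look in a picture, given as the dict that the camera call returned (one of the last four; its "shot" number tells which), for a name from the list of things; names that differ only in an ending like _2 or _b are one class to them, and where a whole thing is asked for, a point or a joint stands for the part that bears it (a point fixed in the world has none). Each returns a list of dicts, best first, with "confidence" (0 to 1); they miss things now and then, are a little off and sometimes report something else, mostly with a low value. They report only what shows in the picture. A call takes as long as a camera call. They do not tell look-alikes from the thing itself.
- arm.search_frame(picture, target): "extent" ([centre column, centre row, width, height] as shares, 0 to 1, of the picture: columns of its width, rows of its height, round what is visible of it).
- arm.masks_of(picture, target): "mask" (480x640 bool, what is visible of it) and "extent" ([centre column, centre row, width, height] as shares, 0 to 1, of the picture: columns of its width, rows of its height, round what is visible of it).
- arm.place_of(picture, target): "position" ([column, row] as shares, 0 to 1, of the picture: columns of its width, rows of its height: a listed point, or the origin of a listed thing).
The state is a dict: "t": time; "q": joint angles; "qd": joint speeds; "joint_efforts": joint torques, N m; "eef_pos": TCP position; "ee_rot": TCP orientation; "force": force on the tool from outside, world axes, zero at the start; "moment": the same for the moment, N m; "width": finger opening in m.
Only numpy, scipy, OpenCV 4.12 (cv2) and the standard library are available. Lean on these libraries where they do the work, as an engineer would, in place of code of your own. Each camera call takes 0.05 s, during which the arm holds its last target. There are 200 camera calls.

## Working session

There is one attempt and no reset: what is moved stays moved. The work goes in short steps, Python scripts to look and compute and a shell command to move; the robot and the scene stay as the last step left them, time stands still between calls to the robot, and variables do not carry over. Pictures are saved under pics/ and viewed, about 8 in all and at most 12, crops included, and the job is handed in when it is done.

```bash
mkdir -p pics; ls; cat > h.py <<'E'
import numpy as np, cv2
from station import arm
def world(p,u,v,z=None):
    """pixel(s) -> world via depth (pinhole views)"""
    K=p["mtx"];T=p["pose"]
    d=p["range_z"][int(round(v)),int(round(u))] if z is None else z
    c=np.array([(u-K[0,2])/K[0,0]*d,-(v-K[1,2])/K[1,1]*d,-d])
    return T[:3,:3]@c+T[:3,3]
def cloud(p):
    K=p["mtx"];T=p["pose"];d=p["range_z"]
    v,u=np.mgrid[:480,:640]
    c=np.stack([(u-K[0,2])/K[0,0]*d,-(v-K[1,2])/K[1,1]*d,-d],-1)
    return c@T[:3,:3].T+T[:3,3]
def save(p,n,box=None,s=1):
    f=p["frame"][:,:,::-1]
    if box: f=f[box[1]:box[3],box[0]:box[2]]
    cv2.imwrite("pics/"+n,cv2.resize(f,None,fx=s,fy=s,interpolation=cv2.INTER_CUBIC))
E
python3 - <<'E'
from h import *
s=arm.get_state();print(s["t"],s["eef_pos"],s["ee_rot"],s["width"],s["force"])
ims=[]
for n in("top","scene"):
    p=arm.grab_frame(n);ims.append(p["frame"]);X=cloud(p)
    print(n,p["pose"][:3,3].round(3),p["mtx"][0,0])
    save(p,n+".png")
    for t in("flat_anvil","vee_anvil","rack","spot_anvil","test_block","shaft_part"):
        for r in arm.masks_of(p,t)[:4]:
            m=r["mask"]&(p["range_z"]>0);e=np.array(r["extent"])*[640,480,640,480]
            q=X[m]; print(t,round(r["confidence"],2),e.round(),np.median(q,0).round(3) if len(q) else "", np.percentile(q[:,2],95).round(3) if len(q) else "",p["frame"][m].mean(0).round() if len(q) else "")
    for t in("round_pocket","square_pocket"):
        for r in arm.place_of(p,t)[:2]:
            uv=np.array(r["position"])*[640,480];print(t,r["confidence"],uv.round(),world(p,*uv).round(3))
E
```

```text
pics
0.0 [0.2069518  0.64197998 0.22561871] [ 1.67502256  1.56911981 -1.77846413] 0.08724515499078986 [ 0.53974651  0.03776852 -0.33163149]
top [0.428 0.144 1.092] 543.5663215370146
flat_anvil 0.93 [334. 218.  26.  32.] [0.64  0.133 0.016] 0.039 [221.  21.  12.]
flat_anvil 0.83 [284. 218.  28.  30.] [0.639 0.228 0.016] 0.039 [216. 107.   0.]
flat_anvil 0.73 [231. 245.  31.  32.] [0.584 0.334 0.016] 0.039 [90. 87. 84.]
vee_anvil 0.91 [141. 294.  41.  36.] [0.482 0.508 0.028] 0.037 [ 6. 96. 95.]
vee_anvil 0.74 [195. 306.  35.  27.] [0.461 0.403 0.029] 0.037 [133. 130. 126.]
vee_anvil 0.74 [261. 298.  37.  35.] [0.481 0.273 0.03 ] 0.037 [ 76.  34. 102.]
rack 0.85 [372. 277. 141.  61.] [0.523 0.061 0.017] 0.021 [185. 119.  53.]
spot_anvil 0.62 [370. 275.  21.  25.] [0.523 0.063 0.044] 0.053 [131. 124. 118.]
spot_anvil 0.38 [229. 182.  14.  16.] [0.71  0.344 0.025] 0.063 [181. 179. 174.]
test_block 0.95 [477. 300.  33.  32.] [ 0.477 -0.152  0.01 ] 0.013 [221. 218. 215.]
shaft_part 0.55 [230. 180.  12.  14.] [0.709 0.344 0.033] 0.063 [190. 187. 183.]
round_pocket 0.58 [231. 186.] [0.706 0.
[... 449 characters left out ...]
 0.504 0.024] 0.036 [ 26. 125. 126.]
vee_anvil 0.75 [205. 226.  37.  33.] [0.457 0.398 0.026] 0.037 [167. 168. 166.]
vee_anvil 0.7 [251. 250.  30.  30.] [0.474 0.266 0.027] 0.037 [ 96.  48. 129.]
rack 0.64 [348. 296. 145.  96.] [0.516 0.038 0.017] 0.02 [213. 155.  93.]
spot_anvil 0.98 [347. 283.  22.  23.] [0.516 0.056 0.043] 0.053 [173. 170. 167.]
test_block 0.83 [427. 376.  33.  40.] [ 0.472 -0.155  0.01 ] 0.013 [243. 243. 242.]
test_block 0.63 [268. 211.  26.  24.] [0.577 0.328 0.016] 0.039 [109. 109. 108.]
shaft_part 0.76 [300. 176.  11.  23.] [0.708 0.342 0.03 ] 0.062 [199. 199. 198.]
round_pocket 0.94 [306. 273.] [0.508 0.148 0.01 ]
square_pocket 0.62 [383. 310.] [ 0.532 -0.024  0.01 ]
```

```bash
python3 - <<'E'
from h import *
p=arm.grab_frame("top");save(p,"topc.png",(110,150,510,350),2)
X=cloud(p)
# rack orientation + pockets from depth: rack top points
r=arm.masks_of(p,"rack")[0]["mask"]
f=p["frame"].astype(int)
top=r&(abs(X[...,2]-.018)<.006)
fl=r&(X[...,2]<.0145)
print(cv2.minAreaRect(X[top][:,:2].astype(np.float32)))
n,l,s,c=cv2.connectedComponentsWithStats(fl.astype(np.uint8))
for i in range(1,n):
    if s[i,4]>60: print(s[i],X[l==i].mean(0).round(4))
for t,i in(("vee_anvil",1),("flat_anvil",2)):
    for m in arm.masks_of(p,t):
        m=m["mask"]
        q=X[m&(X[...,2]>(.024 if t[0]=="v" else .008))]
        print(t,f[m].mean(0).round(),cv2.minAreaRect(q[:,:2].astype(np.float32)),np.percentile(q[:,2],[50,90]))
E
```

```text
((0.5230218172073364, 0.060426220297813416), (0.09326498955488205, 0.272167444229126), 5.589372634887695)
[398 257  33  33 798] [ 0.5329 -0.0291  0.0081]
[307 264  34  33 860] [0.5153 0.1492 0.0081]
vee_anvil [ 7. 94. 93.] ((0.4435657858848572, 0.3482779264450073), (0.4031132459640503, 0.0681106299161911), 76.17115783691406) [0.03259264 0.03684552]
vee_anvil [134. 130. 126.] ((0.4360526204109192, 0.28844738006591797), (0.28418052196502686, 0.04943203926086426), 77.11363220214844) [0.03258252 0.03669396]
vee_anvil [ 76.  34. 101.] ((0.4511722922325134, 0.2275865077972412), (0.16369973123073578, 0.054134123027324677), 56.424381256103516) [0.03307527 0.03703238]
flat_anvil [88. 86. 83.] ((0.5104684829711914, 0.2579822540283203), (0.27722299098968506, 0.05785328522324562), 45.8703498840332) [0.01633753 0.03697464]
flat_anvil [214. 106.   1.] ((0.553935706615448, 0.18203198909759521), (0.2570822834968567, 0.05790644511580467), 27.78766632080078) [0.01617428 0.03733556]
```

View pics/topc.png

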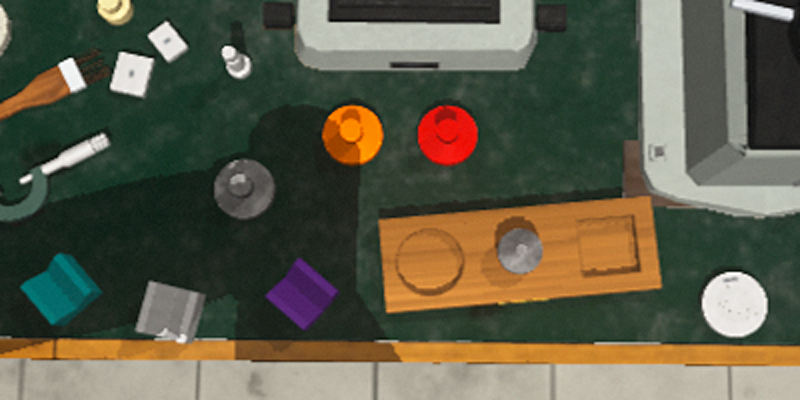

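Top view (crop): grey flat anvil at crop (243,187), i.e. top pixel (231,244). Its look-alikes are orange (352,134) and red (447,134) in the crop. Grey vee anvil is at crop (170,308), i.e. pixel (195,304), with turquoise (60,290) and purple (300,293) look-alikes. The grey ones fit the description, since both are listed as grey steel. The rack is at crop (520,255), with its round pocket on the left and its square pocket on the right.

```bash
cat >> h.py <<'E'
def grey(p,t,X):
    out=None
    for r in arm.masks_of(p,t):
        m=r["mask"]&(p["range_z"]>0); c=p["frame"][m].astype(float).mean(0)
        if c.max()-c.min()<20 and (out is None): out=m
    return out
def rackfit(X,r):
    fl=(r&(X[...,2]<.0145)).astype(np.uint8)
    n,l,s,c=cv2.connectedComponentsWithStats(fl);o=[]
    for i in range(1,n):
        if s[i,4]>60:o.append((int(s[i,4]),*X[l==i].mean(0).round(4)))
    return o
E
python3 - <<'E'
from h import *
for n in("top","scene"):
    p=arm.grab_frame(n);X=cloud(p)
    m=grey(p,"vee_anvil",X); q=X[m&(X[...,2]>.02)]
    print(n,"vee",q[:,2].max().round(4),cv2.minAreaRect(q[q[:,2]>.025][:,:2].astype(np.float32)))
    g=q[(q[:,2]>.018)&(q[:,2]<.031)]; h=q[q[:,2]>.033]
    rect=cv2.minAreaRect(q[:,:2].astype(np.float32)); a=np.radians(rect[2]);R=np.array([[np.cos(a),np.sin(a)],[-np.sin(a),np.cos(a)]])
    L=(q[:,:2]-rect[0])@R.T
    for k in(0,1): print(k,[ (round(float(lo),3),round(float(q[(L[:,k]>=lo)&(L[:,k]<lo+.008),2].mean()),4)) for lo in np.arange(-.028,.028,.008)])
    m=grey(p,"flat_anvil",X); q=X[m]; f=q[abs(q[:,2]-.015)<.004]
    print("flat",np.median(f[:,2]),cv2.minEnclosingCircle(f[:,:2].astype(np.float32)),q[:,2].max())
    r=arm.masks_of(p,"rack")[0]["mask"]&(p["range_z"]>0); top=r&(abs(X[...,2]-.018)<.005)
    print("rack",cv2.minAreaRect(X[top][:,:2].astype(np.float32)),rackfit(X,r))
E
```

```text
top vee 0.0423 ((0.46130016446113586, 0.40178513526916504), (0.04953714832663536, 0.04817653074860573), 78.15264892578125)
0 [(-0.028, 0.0322), (-0.02, 0.0349), (-0.012, 0.0275), (-0.004, 0.0221), (0.004, 0.0256), (0.012, 0.033), (0.02, 0.0351)]
1 [(-0.028, 0.0299), (-0.02, 0.0301), (-0.012, 0.0302), (-0.004, 0.03), (0.004, 0.0303), (0.012, 0.0301), (0.02, 0.0299)]
flat 0.015813466074480864 ((0.5865134596824646, 0.3361424207687378), 0.03029591403901577) 0.042688780828446626
rack ((0.5231654047966003, 0.060408011078834534), (0.09346777200698853, 0.27255719900131226), 5.747122287750244) [(793, np.float64(0.533), np.float64(-0.029), np.float64(0.008)), (856, np.float64(0.5152), np.float64(0.1494), np.float64(0.0082))]
scene vee 0.0392 ((0.46027523279190063, 0.40106573700904846), (0.0549742616713047, 0.0505593977868557), 77.30126953125)
0 [(-0.028, 0.0292), (-0.02, 0.0341), (-0.012, 0.0267), (-0.004, 0.0219), (0.004, 0.0257), (0.012, 0.0321), (0.02, 0.0348)]
1 [(-0.028, 0.0289), (-0.02, 0.0295), (-0.012, 0.0299), (-0.004, 0.03), (0.004, 0.0301), (0.012, 0.0296), (0.02, 0.0288)]Traceback (most recent call last):
  File "<stdin>", line 10, in <module>
IndexError: boolean index did not match indexed array along axis 1; size of axis is 480 but size of corresponding boolean axis is 640
```

```bash
python3 - <<'E'
from h import *
from scipy.spatial.transform import Rotation as R
s=arm.get_state();r=R.from_euler("xyz",s["ee_rot"]).as_matrix();print(r.round(3),"jaw deg",np.degrees(np.arctan2(r[1,1],r[0,1])))
p=arm.grab_frame("top");X=cloud(p);ok=p["range_z"]>0
# height map max per 20mm cell around rack, z>0.03
print("rows x from .70 down to .40; cols y .30..-.26 (20mm), max z in mm")
for x in np.arange(.70,.39,-.02):
    L=[]
    for y in np.arange(.48,-.26,-.02):
        m=ok&(abs(X[...,0]-x)<.01)&(abs(X[...,1]-y)<.01);L.append(int(1000*np.percentile(X[m][:,2],95)) if m.any() else -1)
    print(round(x,2),*L)
p=arm.grab_frame("scene");X=cloud(p)
m=grey(p,"flat_anvil",X)
if m is not None:
    q=X[m];f=q[abs(q[:,2]-.015)<.004];print("flat",cv2.minEnclosingCircle(f[:,:2].astype(np.float32)))
r=arm.masks_of(p,"rack")
if r:
    r=r[0]["mask"]&(p["range_z"]>0);print(rackfit(X,r),cv2.minAreaRect(X[r&(abs(X[...,2]-.018)<.004)][:,:2].astype(np.float32)))
E
```

```text
[[ 0.    -0.307 -0.952]
 [-0.    -0.952  0.307]
 [-1.    -0.    -0.   ]] jaw deg -107.86458755028447
rows x from .70 down to .40; cols y .30..-.26 (20mm), max z in mm
0.7 12 13 12 2 2 2 29 56 2 3 2 2 2 3 2 4 3 2 2 3 2 2 2 2 2 2 2 23 265 671 267 434 446 352 -1 -1 -1
0.68 3 11 10 2 2 2 2 2 3 2 2 2 13 12 2 2 3 12 13 3 2 3 2 2 2 2 2 23 25 686 240 443 447 -1 349 -1 -1
0.66 3 3 2 3 2 2 2 3 3 2 2 14 25 37 16 2 16 37 36 12 1 2 2 2 2 2 2 24 24 684 237 350 445 387 362 277 236
0.64 15 3 3 2 2 2 2 2 3 3 2 18 39 40 18 2 18 40 40 15 2 2 2 2 3 2 3 24 27 681 234 235 350 351 350 273 234
0.62 13 2 3 2 2 4 4 16 14 2 3 12 18 18 15 2 16 18 17 3 2 2 2 2 2 3 4 23 32 679 231 232 268 233 235 236 234
0.6 3 2 3 3 3 2 18 39 26 10 2 3 3 2 3 3 3 3 3 1 2 2 2 3 2 2 3 21 24 677 223 266 266 223 230 230 224
0.58 2 3 3 2 3 3 18 40 39 15 2 3 2 2 3 2 2 3 2 2 3 4 17 18 19 19 19 20 22 678 25 25 26 122 176 176 176
0.56 3 3 2 3 3 2 16 17 17 3 2 2 2 2 18 21 20 20 20 20 21 20 21 21 19 20 20 20 19 667 646 610 584 24 22 12 2
0.54 3 3 2 2 3 3 2 3 3 2 2 2 2 2 20 20 19 19 20 21 45 51 41 21 19 11 10 21 19 2 2 2 2 2 2 2 2
0.52 3 3 3 
[... 410 characters left out ...]
 4 3 3 2 2 3 3 2 3 2 3 2 3 2 2 2 2 2 1 2 9 10 2 1 1 2
0.42 2 1 3 3 3 2 2 2 4 2 2 3 3 2 1 3 2 2 2 2 2 2 3 2 2 2 3 3 3 2 2 1 3 1 1 2 2
0.4 -774 -772 -772 -773 -774 -769 -773 -774 -774 -773 -774 -772 -771 -772 -772 -773 -772 -773 -771 -772 -773 -772 -773 -772 -773 -770 -772 -769 -772 -770 -772 -771 -772 -775 -769 -773 -769
flat ((0.584424614906311, 0.3353482782840729), 0.03214012831449509)
[(624, np.float64(0.5174), np.float64(0.1525), np.float64(0.0089)), (552, np.float64(0.4838), np.float64(0.0336), np.float64(0.0076)), (718, np.float64(0.5353), np.float64(-0.0262), np.float64(0.0087))] ((0.5214006900787354, 0.060288116335868835), (0.0961039811372757, 0.27363377809524536), 5.7396464347839355)
```

```bash
python3 -m inch '0.94 -0.89 -0.2 0 0 0.14;0.94 -0.89 -0.3 0 0 0.14;0.94 -0.89 -0.3 0 0 0.14;0.94 -0.89 -0.3 0 0 0.14;0.94 -0.89 -0.3 0 0 0.14;0.94 -0.89 -0.3 0 0 0.14;0.94 -0.89 -0.3 0 0 0.14;0.94 -0.89 -0.3 0 0 0.12;0.94 -0.89 -0.3 0 0 0;0 0 0 0 0 0;0 0 0 0 0 0' 0.77 40
cat >> h.py <<'E'
def wcloud(p):
    K=p["mtx"];T=p["pose"];d=p["range_z"]
    v,u=np.mgrid[:480,:640]
    a=(u-K[0,2])/K[0,0];b=(v-K[1,2])/K[1,1];th=np.hypot(a,b);k=np.where(th>0,np.tan(np.minimum(th,1.5))/np.maximum(th,1e-9),1)
    c=np.stack([a*k*d,-b*k*d,-d],-1)
    return c@T[:3,:3].T+T[:3,3]
E
python3 - <<'E'
from h import *
from scipy.spatial.transform import Rotation as R
s=arm.get_state();r=R.from_euler("xyz",s["ee_rot"]).as_matrix();print(s["t"],s["eef_pos"],r[:,1],np.degrees(np.arctan2(r[1,1],r[0,1])))
p=arm.grab_frame("wrist");save(p,"w1.png");X=wcloud(p);print(p["pose"].round(3),p["mtx"][0,0])
for r in arm.masks_of(p,"vee_anvil"):
    m=r["mask"]&(p["range_z"]>0);q=X[m];c=p["frame"][m].mean(0).round()
    q=q[(q[:,2]>.02)&(q[:,2]<.045)]
    print(c,r["extent"],cv2.minAreaRect(q[q[:,2]>.025][:,:2].astype(np.float32)),np.percentile(q[:,2],[50,98]))
E
```

```text
t: 3.02
eef_pos: [0.4611, 0.4022, 0.1487]
ee_rot: [-2.116, 1.57, 0.809]
force: [0.0, -0.7, 0.4]
width: 0.0679
3.025 [0.46108177 0.40217636 0.14870132] [-2.14693169e-01 -9.76681513e-01 -2.55648780e-04] -102.39752722636231
[[-0.214  0.93   0.298  0.542]
 [-0.977 -0.204 -0.066  0.385]
 [-0.001 -0.306  0.952  0.306]
 [ 0.     0.     0.     1.   ]] 371.64829954431775
[104.  55. 130.] [0.7318, 0.3522, 0.1333, 0.1773] ((0.4815855026245117, 0.27316054701805115), (0.05108646675944328, 0.04993496090173721), 49.59734344482422) [0.03054548 0.03516619]
[ 46. 174. 177.] [0.2938, 0.4697, 0.1333, 0.1894] ((0.4836869537830353, 0.5103185176849365), (0.05000336840748787, 0.05110437795519829), 42.60698318481445) [0.03041701 0.03524601]
[213. 207. 207.] [0.4984, 0.4707, 0.1108, 0.149] ((0.46255379915237427, 0.40194767713546753), (0.05020977929234505, 0.05078292265534401), 77.0057601928711) [0.03119408 0.0351557 ]
```

View pics/w1.png

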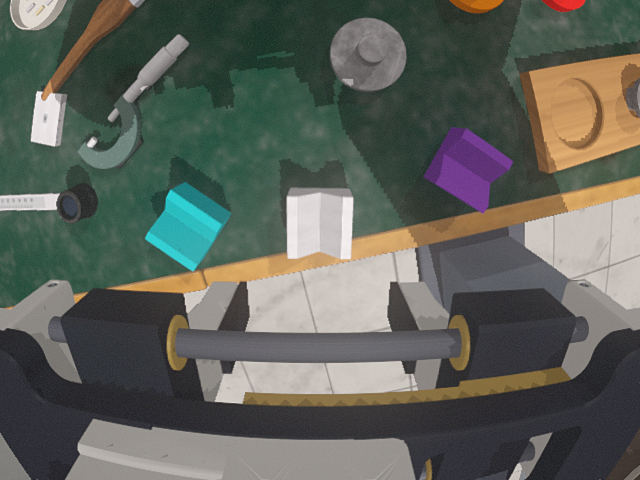

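The wrist view shows the grey vee anvil at pixel (320,225), centred between the fingers at (0.4626, 0.4019). Its top is at 35 mm and the jaws lie across the groove. Purple (468,170) and turquoise (188,225) are well clear. Descending now.

```bash
python3 -m inch '0.05 0 -1 0 0 0;0 0 -1 0 0 0;0 0 -1 0 0 0;0 0 -1 0 0 0;0 0 -0.52 0 0 0;0 0 0 0 0 0' && python3 -m inch '0 0 0 0 0 0;0 0 0 0 0 0;0 0 0 0 0 0;0 0 0 0 0 0;0 0 0 0 0 0' 0.4 45
```

```text
t: 3.88
eef_pos: [0.4618, 0.4022, 0.0123]
ee_rot: [1.263, 1.569, -2.094]
force: [0.1, -0.5, -0.7]
width: 0.0677
t: 4.5
eef_pos: [0.4626, 0.4022, 0.0141]
ee_rot: [-2.12, 1.57, 0.805]
force: [-1.5, -1.8, 6.2]
width: 0.0495
```

```bash
python3 -m inch '0 0 0.6 0 0 0;0 0 0.9 0 0 0;0 0 0.9 0 0 0;0 0 0.9 0 0 0;0 0 0 0 0 0'
python3 - <<'E'
from h import *
p=arm.grab_frame("scene");save(p,"s2.png",(240,60,640,360),2);X=cloud(p);ok=p["range_z"]>0
q=X[ok]
q=q[(q[:,0]>.45)&(q[:,0]<.66)&(q[:,1]>-.2)&(q[:,1]<-.03)&(q[:,2]>.04)]
p2=arm.grab_frame("top");X=cloud(p2);q2=X[p2["range_z"]>0];q2=q2[(q2[:,0]>.45)&(q2[:,0]<.66)&(q2[:,1]>-.2)&(q2[:,1]<-.03)&(q2[:,2]>.04)]
for name,a in(("scene",q),("top",q2)):
  for z0 in(.04,.08,.12,.16,.2,.25,.3,.4,.5,.6):
    z1=dict(zip((.04,.08,.12,.16,.2,.25,.3,.4,.5,.6),(.08,.12,.16,.2,.25,.3,.4,.5,.6,.75)))[z0]
    b=a[(a[:,2]>=z0)&(a[:,2]<z1)]
    if len(b):print(name,z0,len(b),"x min",b[:,0].min().round(3),"y max",np.percentile(b[:,1],99).round(3))
E
```

```text
t: 5.12
eef_pos: [0.4633, 0.4035, 0.1151]
ee_rot: [-1.945, 1.565, 0.981]
force: [-0.2, 0.4, -3.4]
width: 0.0497
scene 0.04 753 x min 0.587 y max -0.103
scene 0.08 828 x min 0.587 y max -0.103
scene 0.12 928 x min 0.586 y max -0.103
scene 0.16 1176 x min 0.587 y max -0.103
scene 0.2 2467 x min 0.59 y max -0.115
scene 0.25 1199 x min 0.589 y max -0.144
scene 0.3 1427 x min 0.635 y max -0.149
scene 0.4 1192 x min 0.631 y max -0.147
scene 0.5 4685 x min 0.554 y max -0.108
scene 0.6 109 x min 0.557 y max -0.178
top 0.04 341 x min 0.587 y max -0.1
top 0.08 374 x min 0.589 y max -0.101
top 0.12 433 x min 0.59 y max -0.1
top 0.16 737 x min 0.589 y max -0.101
top 0.2 2217 x min 0.593 y max -0.108
top 0.25 714 x min 0.591 y max -0.144
top 0.3 876 x min 0.637 y max -0.148
top 0.4 165 x min 0.648 y max -0.155
top 0.5 1695 x min 0.556 y max -0.099
top 0.6 6493 x min 0.556 y max -0.099
```

View pics/s2.png

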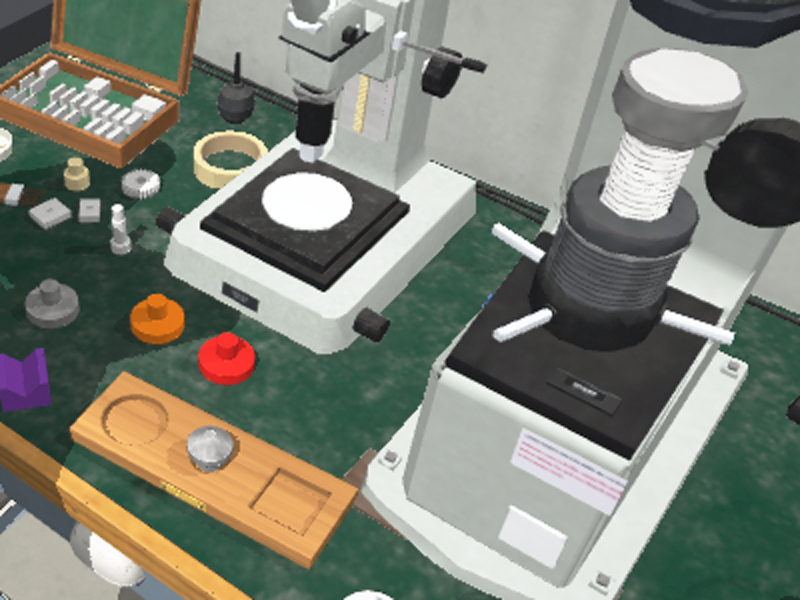

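The tester's solid box is at x>0.587, y<-0.10. I'll place with the jaws along the rack's x, and stop at y≈0.055 so the wrist camera sees the square pocket unobstructed.

```bash
python3 -m inch '0.2 -0.96 0 0 0 -1;0.2 -0.96 0 0 0 -1;0.2 -0.96 0 0 0 -1;0.2 -0.96 0 0 0 -1;0.2 -0.96 0 0 0 -1;0.2 -0.96 0 0 0 -1;0.2 -0.96 0 0 0 -1;0.2 -0.96 0 0 0 -1;0.2 -0.96 0 0 0 -1;0.2 -0.96 0 0 0 -1;0.2 -0.96 0 0 0 -1;0.1 -0.96 0 0 0 -1' && python3 -m inch '0.05 -0.05 0 0 0 -1;0 0 0 0 0 -1;0 0 0 0 0 -0.3;0 0 0 0 0 0;0 0 0 0 0 0'
cat >> h.py <<'E'
from scipy.spatial.transform import Rotation as Rot
def jaw():
    s=arm.get_state();r=Rot.from_euler("xyz",s["ee_rot"]).as_matrix()
    print("t",s["t"],"tcp",s["eef_pos"].round(4) if hasattr(s["eef_pos"],"round") else s["eef_pos"],"tip",r[:,0].round(4),"jaw",np.degrees(np.arctan2(r[1,1],r[0,1])).round(2),"w",s["width"],"q",np.round(s["q"],2))
def wrack(p):
    X=wcloud(p);ok=p["range_z"]>0
    for rr in arm.masks_of(p,"rack")[:1]:
        m=rr["mask"]&ok;cv2.imwrite("pics/m.png",m*255)
        M=cv2.morphologyEx(m.astype(np.uint8),cv2.MORPH_CLOSE,np.ones((9,9)))>0
        fl=(M&ok&(X[...,2]>.002)&(X[...,2]<.0125)).astype(np.uint8)
        n,l,s,c=cv2.connectedComponentsWithStats(fl)
        for i in range(1,n):
            if s[i,4]>400:
                q=X[l==i];print("floor",s[i],q.mean(0).round(4),cv2.minAreaRect(q[:,:2].astype(np.float32)))
        t=X[m&(abs(X[...,2]-.018)<.004)];print("top z",np.median(t[:,2]).round(4),cv2.minAreaRect(t[:,:2].astype(np.float32)))
    return X
E
python3 - <<'E'
from h import *
jaw();p=arm.grab_frame("wrist");save(p,"w2.png");X=wrack(p)
for r in arm.masks_of(p,"vee_anvil"):
    m=r["mask"]&(p["range_z"]>0);q=X[m];print(p["frame"][m].mean(0).round(),r["extent"],np.percentile(q,[2,50,98],axis=0).round(4).tolist())
for t in("round_pocket","square_pocket"):
    for r in arm.place_of(p,t)[:2]:
        u,v=np.array(r["position"])*[640,480];print(t,r["confidence"],u,v,X[int(v),int(u)].round(4))
E
```

```text
t: 6.72
eef_pos: [0.5307, 0.0553, 0.1106]
ee_rot: [1.599, 1.568, -2.809]
force: [-0.1, -0.0, -4.7]
width: 0.0494
t: 7.35
eef_pos: [0.5327, 0.0551, 0.1117]
ee_rot: [1.834, 1.57, -2.77]
force: [-0.8, -0.6, -3.3]
width: 0.0494
t 7.35 tcp [0.5327 0.0551 0.1117] tip [-5.e-04 -2.e-04 -1.e+00] jaw -173.78 w 0.049394075547894926 q [ 0.47  0.24 -0.45 -0.   -0.89 -0.36]
floor [ 291   78   84   82 6575] [ 0.532  -0.0289  0.0073] ((0.5321188569068909, -0.028847021982073784), (0.056866250932216644, 0.05692894011735916), 5.500240802764893)
floor [298 363  55  12 470] [0.5128 0.1768 0.0084] ((0.5136289000511169, 0.17651668190956116), (0.0467698872089386, 0.010502548888325691), 3.0258638858795166)
top z 0.0171 ((0.5232856273651123, 0.060424841940402985), (0.09285368025302887, 0.27413684129714966), 5.603991508483887)
[153. 148. 148.] [0.4988, 0.6398, 0.1919, 0.2554] [[0.5105, 0.0291, 0.1009], [0.5336, 0.0421, 0.1242], [0.5579, 0.0683, 0.1325]]
round_pocket 0.42 329.47200000000004 239.904 [0.5266 0.0471 0.0437]
square_pocket 0.84 335.104 116.112 [ 0.5303 -0.0305  0.007 ][ WARN:0@5.991] global loadsave.cpp:1063 imwrite_ Unsupported depth image for selected encoder is fallbacked to CV_8U.
```

View pics/w2.png

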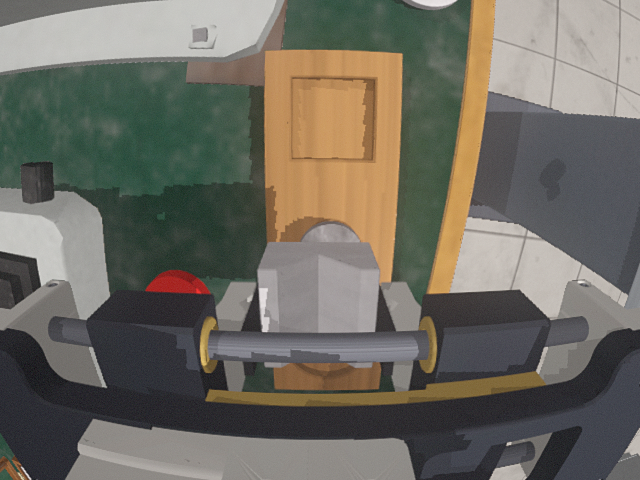

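Square pocket in the wrist view at (333,118), which gives (0.5321, -0.0288), yaw 5.5°. The top camera agrees within 1 mm. The held block is level. Moving above the pocket and partly down.

```bash
python3 -m inch '0 -0.7 0 0 0 -0.12;0 -0.7 0 0 0 0;0 -0.7 0 0 0 0;-0.02 -0.67 -0.2 0 0 0;0 0 -0.8 0 0 0;0 0 -0.8 0 0 0;0 0 -0.7 0 0 0;0 0 0 0 0 0;0 0 0 0 0 0'
python3 - <<'E'
from h import *
jaw();p=arm.grab_frame("wrist");save(p,"w3.png",(200,140,440,320),3);X=wrack(p)
for r in arm.masks_of(p,"vee_anvil")[:1]:
    m=r["mask"]&(p["range_z"]>0);q=X[m];t=q[q[:,2]>.05]
    print(np.percentile(q[:,2],[5,50,98]).round(4),np.percentile(t[:,:2],[1,99],axis=0).round(4),cv2.minAreaRect(t[:,:2].astype(np.float32)))
E
```

```text
t: 8.72
eef_pos: [0.5329, -0.0279, 0.0377]
ee_rot: [-1.673, 1.57, -0.005]
force: [-0.2, 0.0, -3.4]
width: 0.0494
t 8.725 tcp [ 0.5329 -0.0279  0.0377] tip [ 9.e-04 -0.e+00 -1.e+00] jaw -174.44 w 0.0494141771922685 q [ 0.32  0.33 -0.53  0.   -0.71 -0.22]
floor [229 185 181   7 638] [ 0.5376 -0.0755  0.0075] ((0.5382561683654785, -0.07546555995941162), (0.09469299763441086, 0.0028521744534373283), 6.884843826293945)
floor [ 266  227  109   25 1518] [ 0.5339 -0.0504  0.0072] ((0.5340366959571838, -0.04868621006608009), (0.056613739579916, 0.012574668973684311), 6.040092468261719)
top z 0.0171 ((0.530211865901947, -0.012366965413093567), (0.09251274168491364, 0.12830092012882233), 5.734652996063232)
[0.0302 0.0503 0.0585] [[ 0.5087 -0.0538]
 [ 0.5587 -0.002 ]] ((0.5331839919090271, -0.030572252348065376), (0.05051387846469879, 0.05795310437679291), 5.218035697937012)[ WARN:0@4.837] global loadsave.cpp:1063 imwrite_ Unsupported depth image for selected encoder is fallbacked to CV_8U.
```

View pics/w3.png

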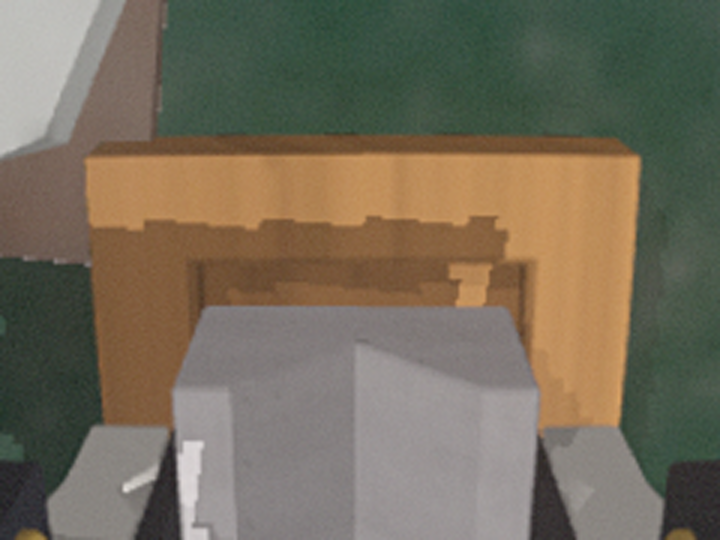

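```bash
python3 -m inch '-0.03 -0.03 -0.1 0 0 0;0 0 -0.2 0 0 0;0 0 -0.2 0 0 0;0 0 0 0 0 0;0 0 0 0 0 0'
python3 -c "
from h import *
jaw();print(arm.get_state()['force'])"
```

```text
t: 9.5
eef_pos: [0.5313, -0.029, 0.0219]
ee_rot: [2.242, 1.571, -2.374]
force: [-1.5, -1.3, 0.8]
width: 0.0499
t 9.5 tcp [ 0.5313 -0.029   0.0219] tip [-2.e-04 -2.e-04 -1.e+00] jaw -174.46 w 0.049907792361069264 q [ 0.31  0.35 -0.55  0.   -0.67 -0.22]
[-1.46159037 -1.33418772  0.82038282]
```

```bash
python3 -m inch '0 0 0 0 0 0;0 0 0 0 0 0;0 0 0 0 0 0' 0.7 && python3 -m inch '0 0 0.4 0 0 0;0 0 1 0 0 0;0 0.9 1 0 0 0;0 0.9 1 0 0 0;0 0.9 0 0 0 0;0 0 0 0 0 0'
python3 - <<'E'
from h import *
jaw();p=arm.grab_frame("wrist");save(p,"w4.png",(160,0,480,240),2);X=wrack(p)
for r in arm.masks_of(p,"vee_anvil")[:1]:
    m=r["mask"]&(p["range_z"]>0);q=X[m];t=q[(q[:,2]>.027)&(q[:,2]<.05)]
    print(np.percentile(q[:,2],[5,50,98]).round(4),cv2.minAreaRect(t[:,:2].astype(np.float32)),r["extent"])
    t=q[(q[:,2]>.039)&(q[:,2]<.05)];c=np.linalg.lstsq(np.c_[t[:,:2],np.ones(len(t))],t[:,2],rcond=None)[0];print("tilt",c[:2])
E
```

```text
t: 9.88
eef_pos: [0.5316, -0.0289, 0.022]
ee_rot: [-1.444, 1.571, 0.224]
force: [-0.7, -0.7, -0.0]
width: 0.0611
t: 10.62
eef_pos: [0.5318, 0.0535, 0.1253]
ee_rot: [-1.223, 1.569, 0.447]
force: [0.3, -0.5, -0.4]
width: 0.0613
t 10.625 tcp [0.5318 0.0535 0.1253] tip [ 2.e-03  9.e-04 -1.e+00] jaw -174.35 w 0.06130305285613455 q [ 0.47  0.22 -0.44  0.   -0.91 -0.37]
floor [ 290  305   75   28 1574] [0.5159 0.136  0.0072] ((0.5161072611808777, 0.1343434751033783), (0.0648234412074089, 0.028569763526320457), 4.9493513107299805)
top z 0.0171 ((0.5232599973678589, 0.06034979969263077), (0.09288822114467621, 0.2738901674747467), 5.64080810546875)
[0.0258 0.0377 0.0431] ((0.5312521457672119, -0.02788705751299858), (0.05012520030140877, 0.05026022344827652), 5.243588924407959) [0.5191, 0.2591, 0.1313, 0.1669]
tilt [ 0.00208162 -0.0001626 ][ WARN:0@6.413] global loadsave.cpp:1063 imwrite_ Unsupported depth image for selected encoder is fallbacked to CV_8U.
```

View pics/w4.png

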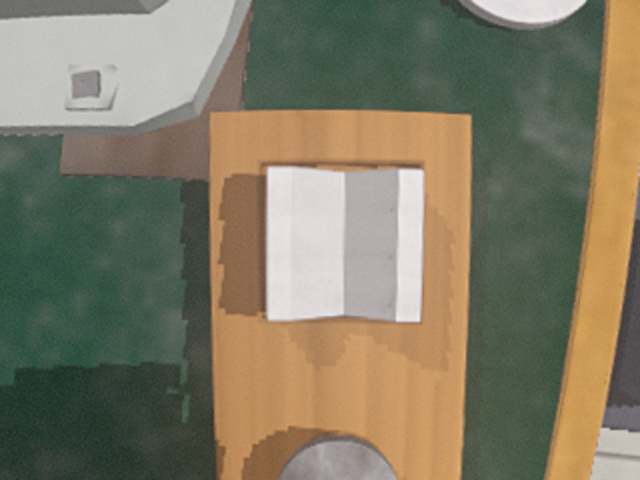

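The vee anvil at crop (345,245) is in its pocket. Its top is at 43.1 mm (8+35), it is level, and its centre is about 1 mm off. Next, the flat anvil.

```bash
python3 -m inch '0.18 0.94 0 0 0 0;0.18 0.94 0 0 0 0;0.18 0.94 0 0 0 0;0.18 0.94 0 0 0 0;0.18 0.94 0 0 0 0;0.18 0.94 0 0 0 0;0.18 0.94 0 0 0 0;0.18 0.94 0 0 0 0;0.18 0.94 0 0 0 0;0.18 0.94 0 0 0 0;0 0 0 0 0 0;0 0 0 0 0 0' 1
python3 - <<'E'
from h import *
jaw();p=arm.grab_frame("wrist");save(p,"w5.png");X=wcloud(p)
for r in arm.masks_of(p,"flat_anvil"):
    m=r["mask"]&(p["range_z"]>0);q=X[m];f=q[abs(q[:,2]-.014)<.003];b=q[q[:,2]>.034]
    print(p["frame"][m].mean(0).round(),r["extent"],cv2.minEnclosingCircle(f[:,:2].astype(np.float32)),np.median(f[:,2]),"boss",np.median(b[:,2]).round(4),cv2.minEnclosingCircle(b[:,:2].astype(np.float32)))
E
```

```text
t: 12.28
eef_pos: [0.5851, 0.3343, 0.1235]
ee_rot: [2.189, 1.57, -2.427]
force: [0.2, -0.9, 0.1]
width: 0.0877
t 12.275 tcp [0.5851 0.3343 0.1235] tip [-7.e-04 -6.e-04 -1.e+00] jaw -174.44 w 0.08765200914174358 q [ 0.81  0.43 -0.12 -0.   -1.02 -0.71]
[222. 141.  36.] [0.3968, 0.1718, 0.1336, 0.171] ((0.6429777145385742, 0.22784118354320526), 0.030318381264805794) 0.014600316550189507 boss 0.037 ((0.6427648663520813, 0.22802190482616425), 0.011329662054777145)
[131. 127. 127.] [0.4977, 0.4734, 0.122, 0.1644] ((0.5865205526351929, 0.33523276448249817), 0.030423058196902275) 0.014513477405857456 boss 0.037 ((0.5864769220352173, 0.3353393077850342), 0.011411856859922409)
```

View pics/w5.png

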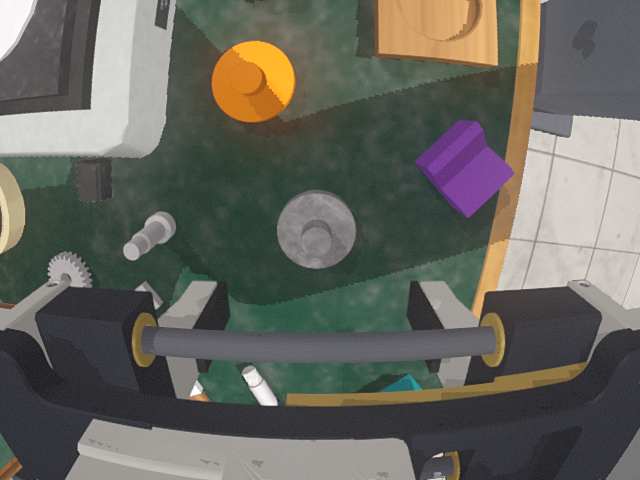

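Grey flat anvil at pixel (316,229), centre (0.5865, 0.3353), foot top 14.5 mm, boss top 37 mm. The orange one at (253,80) is left alone. Descending to the rim.

```bash
python3 -m inch '0.05 0.03 -0.95 0 0 0;0 0 -1 0 0 0;0 0 -1 0 0 0;0 0 -0.7 0 0 0;0 0 -0.3 0 0 0;0 0 0 0 0 0;0 0 0 0 0 0' && python3 -m inch '0 0 0 0 0 0;0 0 0 0 0 0;0 0 0 0 0 0;0 0 0 0 0 0;0 0 0 0 0 0;0 0 0 0 0 0' 0.5 50
```

```text
t: 13.25
eef_pos: [0.5875, 0.3353, 0.0066]
ee_rot: [-1.009, 1.569, 0.659]
force: [-0.1, -0.2, 0.1]
width: 0.0872
t: 14.0
eef_pos: [0.5868, 0.335, 0.0056]
ee_rot: [1.893, 1.571, -2.723]
force: [-2.4, 0.2, 4.0]
width: 0.0578
```

```bash
python3 -m inch '0 0 0.3 0 0 0;0 0 0.5 0 0 0;0 0 0.9 0 0 0;0 0 0.9 0 0 0;0 0 0.6 0 0 0;-0.6 -0.8 0 0 0 0;-0.6 -0.9 0 0 0 0;-0.6 -0.9 0 0 0 0;-0.57 -0.75 0 0 0 0;0 0 0 0 0 0;0 0 0 0 0 0;0 0 0 0 0 0'
python3 - <<'E'
from h import *
jaw();p=arm.grab_frame("wrist");save(p,"w6.png");X=wrack(p)
for r in arm.masks_of(p,"flat_anvil"):
    m=r["mask"]&(p["range_z"]>0);q=X[m];c=p["frame"][m].mean(0).round()
    print(c,r["extent"],np.percentile(q,[1,50,99],axis=0).round(4).tolist())
    if c.max()-c.min()<25:
        h=q[q[:,2]>.05];b=h[h[:,2]>np.percentile(h[:,2],99)-.006]
        print("boss",len(b),np.median(b[:,2]),cv2.minEnclosingCircle(b[:,:2].astype(np.float32)))
        cc=np.linalg.lstsq(np.c_[b[:,:2],np.ones(len(b))],b[:,2],rcond=None)[0];print("tilt",cc[:2])
        zf=np.median(b[:,2])-.0235;f=h[abs(h[:,2]-zf)<.003];print("foot",len(f),np.median(f[:,2]),cv2.minEnclosingCircle(f[:,:2].astype(np.float32)) if len(f) else "")
E
```

```text
t: 15.5
eef_pos: [0.5163, 0.235, 0.1016]
ee_rot: [-1.097, 1.57, 0.57]
force: [0.1, 0.6, -2.6]
width: 0.0579
t 15.5 tcp [0.5163 0.235  0.1016] tip [ 3.e-04  2.e-04 -1.e+00] jaw -174.45 w 0.057927252284976666 q [ 0.77  0.3  -0.39  0.   -0.88 -0.68]
floor [ 283   65  102   99 7687] [0.5146 0.1483 0.0072] ((0.5146093964576721, 0.14838677644729614), (0.06555075198411942, 0.0658828467130661), 71.4913558959961)
top z 0.0171 ((0.5163017511367798, 0.13224300742149353), (0.09240434318780899, 0.12695327401161194), 5.6321563720703125)
[122. 118. 118.] [0.4981, 0.5883, 0.2019, 0.1996] [[0.4886, 0.2056, 0.0965], [0.5179, 0.2248, 0.1109], [0.5442, 0.2482, 0.1337]]
boss 1183 0.13270636938117938 ((0.5195398926734924, 0.21925006806850433), 0.019298570230603218)
tilt [ 0.24678197 -1.1115992 ]
foot 6561 0.11038835183723375 ((0.5164613127708435, 0.23486347496509552), 0.03021230176091194)
[201.  49.  46.] [0.2448, 0.166, 0.1297, 0.1754] [[0.614, 0.1039, 0.0012], [0.6363, 0.1332, 0.0149], [0.6711, 0.16, 0.0382]]
[188. 109.  29.] [0.2362, 0.4448, 0.1211, 0.1737] [[0.6131, 0.1985, 0.0006], [0.6356, 0.2227, 0.0149], [0.6704, 0.2553, 0.038]][ WARN:0@4.745] global loadsave.cpp:1063 imwrite_ Unsupported depth image for selected encoder is fallbacked to CV_8U.
```

View pics/w6.png

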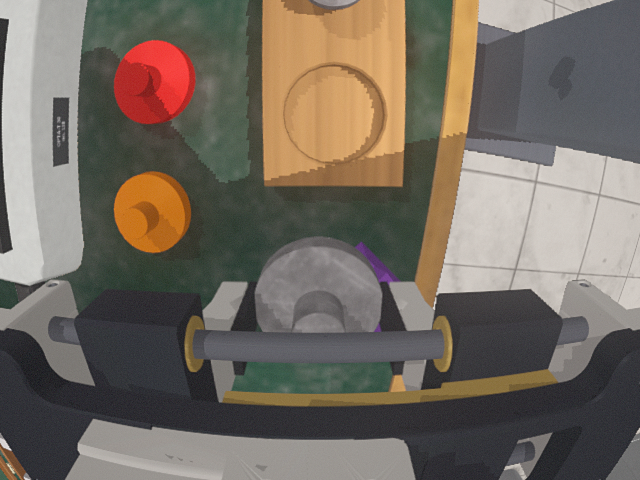

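The flat anvil is held at its rim; foot centre (0.5165, 0.2349) is at the TCP. Round pocket at pixel (334,114), which gives (0.5146, 0.1486). Moving over it and partly down.

```bash
python3 -m inch '-0.06 -0.7 0 0 0 0;0 -0.8 0 0 0 0;0 -0.8 0 0 0 0;0 -0.58 -0.2 0 0 0;0 0 -0.8 0 0 0;0 0 -0.8 0 0 0;0 0 -0.67 0 0 0;0 0 0 0 0 0;0 0 0 0 0 0;0 0 0 0 0 0'
python3 - <<'E'
from h import *
jaw();p=arm.grab_frame("wrist");save(p,"w7.png",(200,140,440,320),3);X=wrack(p)
for r in arm.masks_of(p,"flat_anvil"):
    m=r["mask"]&(p["range_z"]>0);q=X[m];c=p["frame"][m].mean(0).round()
    if c.max()-c.min()<25:
        for zf in (.0355,):
            f=q[abs(q[:,2]-zf)<.004];print("foot",len(f),np.median(f[:,2]),cv2.minEnclosingCircle(f[:,:2].astype(np.float32)))
            cc=np.linalg.lstsq(np.c_[f[:,:2],np.ones(len(f))],f[:,2],rcond=None)[0];print("tilt",cc[:2])
E
```

```text
t: 16.9
eef_pos: [0.5146, 0.1483, 0.0283]
ee_rot: [-1.092, 1.569, 0.575]
force: [0.3, -0.5, -3.6]
width: 0.058
t 16.9 tcp [0.5146 0.1483 0.0283] tip [ 1.4e-03  9.0e-04 -1.0e+00] jaw -174.46 w 0.0579842165838292 q [ 0.65  0.35 -0.54  0.   -0.69 -0.55]
floor [ 256  225  126   57 1488] [0.5159 0.1281 0.0072] ((0.5158208012580872, 0.1333463340997696), (0.06567499786615372, 0.031098918989300728), 4.766069412231445)
top z 0.0171 ((0.5202294588088989, 0.0909297987818718), (0.09295465052127838, 0.16814067959785461), 5.681297302246094)
foot 7240 0.03724595709640578 ((0.5146651864051819, 0.1483789086341858), 0.030414298176765442)
tilt [-0.00106324  0.04211452][ WARN:0@5.057] global loadsave.cpp:1063 imwrite_ Unsupported depth image for selected encoder is fallbacked to CV_8U.
```

View pics/w7.png

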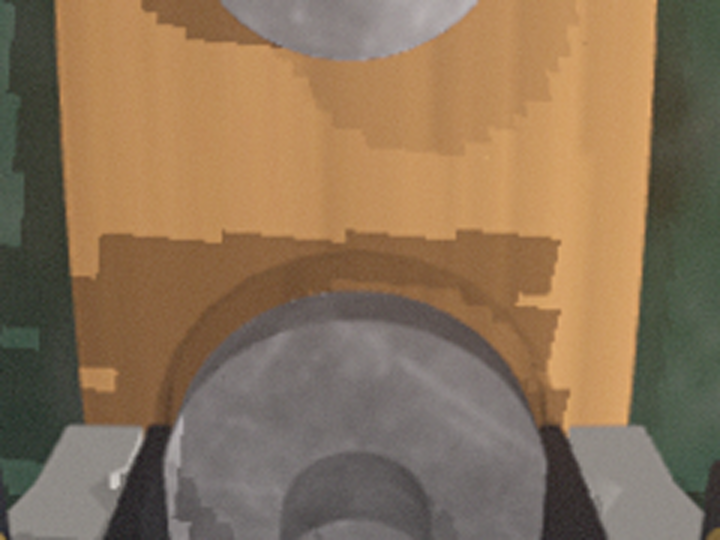

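```bash
python3 -m inch '0 0.01 -0.15 0 0 0;0 0 -0.15 0 0 0;0 0 0 0 0 0;0 0 0 0 0 0' && python3 -m inch '0 0 0 0 0 0;0 0 0 0 0 0;0 0 0 0 0 0;0 0 0 0 0 0' 0.8 && python3 -m inch '0 0 0.3 0 0 0;0 0 0.9 0 0 0;0 0.9 1 0 0 0;0 0.9 1 0 0 0;0 0.9 0 0 0 0;0 0 0 0 0 0;0 0 0 0 0 0'
cat > fin.py <<'E'
from h import *
jaw()
def rep(p,X,tag):
    for t,lo,hi in(("flat_anvil",.018,.030),("vee_anvil",.027,.05),("spot_anvil",.02,.06),("shaft_part",.01,.08),("test_block",.003,.02)):
        for r in arm.masks_of(p,t)[:3]:
            m=r["mask"]&(p["range_z"]>0);q=X[m];c=p["frame"][m].mean(0)
            if t in("flat_anvil","vee_anvil") and c.max()-c.min()>25: continue
            f=q[(q[:,2]>lo)&(q[:,2]<hi)]
            if len(f)<20: continue
            cc=np.linalg.lstsq(np.c_[f[:,:2],np.ones(len(f))],f[:,2],rcond=None)[0]
            print(tag,t,"medz",np.median(f[:,2]).round(4),"max",np.percentile(q[:,2],98).round(4),np.round(cv2.minEnclosingCircle(f[:,:2].astype(np.float32))[0],4),np.round(cv2.minAreaRect(f[:,:2].astype(np.float32))[0],4),"slope",cc[:2].round(3))
p=arm.grab_frame("wrist");save(p,"w8.png",(160,0,480,240),2);rep(p,wcloud(p),"wrist")
p=arm.grab_frame("top");rep(p,cloud(p),"top")
E
python3 fin.py
```

```text
t: 17.55
eef_pos: [0.514, 0.1484, 0.0183]
ee_rot: [-1.09, 1.571, 0.577]
force: [-0.5, 0.6, -1.0]
width: 0.0579
t: 18.05
eef_pos: [0.514, 0.1483, 0.0184]
ee_rot: [-1.201, 1.571, 0.466]
force: [-0.6, -0.3, -0.3]
width: 0.0704
t: 18.92
eef_pos: [0.5136, 0.2289, 0.1144]
ee_rot: [2.086, 1.57, -2.53]
force: [-0.3, -0.0, 0.2]
width: 0.0702
t 18.925 tcp [0.5136 0.2289 0.1144] tip [-5.e-04 -3.e-04 -1.e+00] jaw -174.45 w 0.07019520532231581 q [ 0.77  0.28 -0.39 -0.   -0.91 -0.67]
wrist flat_anvil medz 0.0227 max 0.0459 [0.5141 0.1488] [0.5141 0.1489] slope [ 0.002 -0.001]
wrist spot_anvil medz 0.04 max 0.0461 [0.5243 0.0675] [0.5237 0.0753] slope [ 0.023 -0.473]
top flat_anvil medz 0.0238 max 0.0481 [0.5143 0.1497] [0.5139 0.1504] slope [-0.009  0.001]
top vee_anvil medz 0.0389 max 0.0456 [ 0.5317 -0.0262] [ 0.5315 -0.0264] slope [ 0.003 -0.005]
top spot_anvil medz 0.0438 max 0.0539 [0.524  0.0613] [0.5241 0.0611] slope [ 0.059 -0.03 ]
top shaft_part medz 0.0363 max 0.0634 [0.7133 0.3466] [0.7121 0.3456] slope [1.256 1.037]
top test_block medz 0.0098 max 0.0139 [ 0.477  -0.1523] [ 0.4763 -0.1519] slope [-0.004 -0.003]
```

View pics/w8.png

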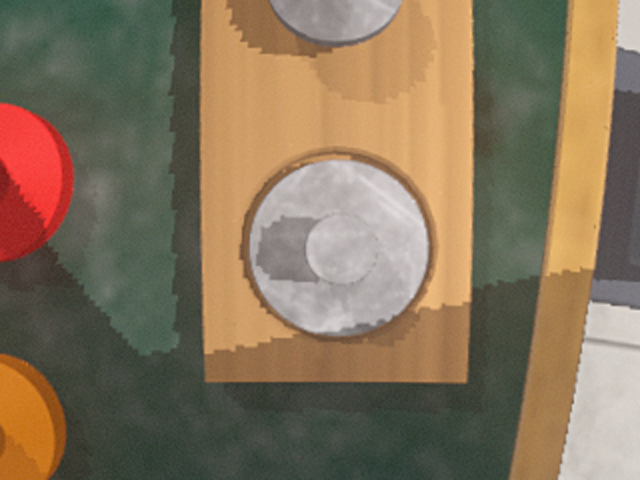

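The flat anvil sits in the round pocket at crop (340,248). Its foot top is at 22.7 mm, its boss at 45.9 mm, and it is level. Handing in.

```bash
python3 -c "
from station import arm
print(arm.job_done())"
```

```text
the job is handed in; nothing more can be done
None
```

Both anvils are back in the rack, each lowered into its pocket before I let go, and the job was handed in at about 19 s. No verdict was reported.

| | Flat anvil (round pocket) | Vee anvil (square pocket) |
|---|---|---|
| **Centre offset from pocket** | About 0.5 mm by the wrist camera | About 1.2 mm by the wrist camera |
| **Height** | Foot top at 22.7 mm, boss top at 45.9 mm (46 expected) | Top at 43.1 mm (43 expected) |
| **Tilt** | Under 0.003 rad | Under 0.003 rad |

- **Camera disagreement:** The top camera's final reading put both anvils 1 to 3 mm off their pockets, a little more than the wrist camera and still within tolerance. It also read heights 1 to 2 mm high, a bias it showed all along.
- **Flat anvil:** It hung tilted by about 0.04 rad in the grip. I let it go about 5 mm above the pocket floor with its foot already in the pocket, and it settled level.
- **Other objects:** The spot anvil, reference disc and slim part read within a few millimetres of where they started. I did not handle any of the look-alikes, and the gripper finished clear of everything.

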